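# Clear the trim fixture and shut its cover

### The job

The trim fixture was left half open with a spray can and a finished black shell standing under its clear cover. Stand the can upright in the shallow tray without ever knocking it over and put the shell in the deep tote, then shut the cover and press it down firmly on its posts so that it is fully home. Leave the flat blank lying on its nest in the fixture, and everything else on the table, as they are.

Things in the scene. Friction and masses are not known exactly. Their poses are not given: they have to be found in the camera images.
- fixture: trim fixture, fixed: plywood base 320 (x) x 260 (y) x 20 mm with a teal sheet on it; things stand on the sheet at z = 25 mm. Origin: centre of the underside; z up. Steel hinge block along the +y edge (y = 108 to 128 mm, up to z = 45 mm); two stop posts, 18 mm diameter, at x = +-135, y = -112 mm, up to z = 55 mm. Nest with 10 mm pins for the flat blank centred at x = -95, y = -5 mm.
- cover: hinged cover: clear plate with aluminium rim, black bar near the free edge. Origin mid hinge axis, at (0, 118, 58) mm in the fixture's frame; x along the hinge, -y to the free edge, z out of the outer (upper) face. Plate 300 mm (x), y = -12 to -232, z = -3 to 6 mm. Bar 120 (x) x 16 (y) x 19 (z) mm on the outer face at y = -216 mm, top at z = 22 mm.
- cover_bar (a point): centre of the top of the cover's black bar
- cover_hinge (a joint): opening angle of the cover in rad: 0 shut (lying level on the two stop posts), 1.15 at its open stop. A stiff hinge: the cover stays where it is left, 2 to 5 N at the bar move it; a firm press to bed it is some 10 N.
- can: the spray can standing in the fixture below the cover's free edge, on the open side of the shell: cylinder of 52 mm diameter and 84 mm height, with a grey tapering top to 100 mm in all, 0.22 kg. Origin: centre of its underside, z up its axis.
- shell: the finished moulded shell in the fixture, under the cover: five-lobed black flange 90 mm across and 10 mm thick, with a round cap of 44 mm diameter rising from its middle (straight to 44 mm, rounded to 50 mm above the underside), 0.09 kg. Origin: centre of its underside, z up.
- tray: shallow yellow tray, fixed, 200 (x) x 160 (y) x 30 mm outside, walls and floor 4 mm. Origin: centre of its underside.
- tote: deep yellow tote, fixed, 200 (x) x 160 (y) x 80 mm outside, walls and floor 4 mm, otherwise empty. Origin: centre of its underside.
- blank: flat blank lying between the pins of its nest in the fixture: five-lobed like the shell but without the cap, 90 mm across, 10 mm thick (13 mm at its middle). Stays there. Origin: centre of its underside.
- shell_spare: another shell like the one in the fixture, standing on the table; leave alone
- can_spare: another spray can like the one in the fixture, standing on the table; leave alone
- tape: cardboard tape ring, 84 mm across, 24 mm high, on the table; leave alone
- driver: screwdriver lying on the table; leave alone
- weight: steel weight with a knob, 64 mm across, 60 mm high, on the table; leave alone
- cup: white plastic cup, 68 mm across, 60 mm high, on the table; leave alone
Mind the look-alikes: they are no part of the job. What is shaped like the shell but orange or purple is not meant.

How it is judged:
On the way, in this order (a step that is already met when the one before it is completed fails the run):
1. the can stands upright in the tray and the shell lies in the tote, both let go (x of can in the frame of tray between -0.085 and 0.085 m and y of can in the frame of tray between -0.065 and 0.065 m and z of can in the frame of tray below 0.015 m and angle between can's own z axis and vertical below 0.15 rad and linear speed of can below 0.03 m/s and x of shell in the frame of tote between -0.095 and 0.095 m and y of shell in the frame of tote between -0.075 and 0.075 m and z of shell in the frame of tote between -0.01 and 0.07 m and linear speed of shell below 0.05 m/s and contact force between the fingers and can below 0.05 N and contact force between the fingers and shell below 0.05 N), for 0.2 s.
2. the cover is shut and the fingers press it down with more than 5 N (value of joint cover_hinge below 0.025 rad and contact force between the fingers and cover above 5 N), for 0.2 s.
At the end, for the whole second after the job is handed in: The can stands upright (within 0.15 rad) on the tray's floor, its axis within 85 mm (tray x) and 65 mm (tray y) of the tray's centre; the shell lies in the tote, its origin inside the walls and less than 70 mm above the tote's underside; both are at rest; the cover is shut to within 0.025 rad (x of can in the frame of tray between -0.085 and 0.085 m and y of can in the frame of tray between -0.065 and 0.065 m and z of can in the frame of tray below 0.015 m and angle between can's own z axis and vertical below 0.15 rad and linear speed of can below 0.03 m/s and x of shell in the frame of tote between -0.095 and 0.095 m and y of shell in the frame of tote between -0.075 and 0.075 m and z of shell in the frame of tote between -0.01 and 0.07 m and linear speed of shell below 0.05 m/s and value of joint cover_hinge below 0.025 rad); the robot touches nothing.
It fails at once if the can is knocked over (leans more than 1 rad) (angle between can's own z axis and vertical above 1 rad).
It fails at once if the flat blank is moved more than 20 mm (distance of blank from where it was at the start of the episode above 0.02 m).
It fails at once if a thing standing by on the table is moved more than 30 mm (distance of any of shell_spare, can_spare, tape, driver, weight, cup from where it was at the start of the episode above 0.03 m).
It also fails if it takes over 72 s, if anything falls off the work surface, if the arm or the gripper's body presses on something with over 40 N, if the wrist force passes 120 N, or if a joint passes its speed limit or range.

### The arm

A 6-joint arm with a two-finger parallel gripper is mounted at the origin on the work surface. World frame = base frame: x ahead of the robot, y to its left, z up, the work surface at z = 0. Lengths are in m, angles in rad, forces in N, time in s.
With the tool pointing down it reaches from about 0.35 to 0.975 m from the base axis. Payload 4.9 kg.
Tool frame: the origin (TCP) lies on the mounting face of the last link; the fingertips stand 173 mm ahead of it and the grasp point (between the pads) lies 155 mm ahead of it (tcp_to_grasp is the distance from the TCP to the grasp point, in m); z points along the fingers, y is the line along which they close (so a half turn about z gives the same grasp; the last joint's range is limited). The gripper opens to 85 mm and grips with 20 to 120 N. Pads are 22 mm wide; open, the fingers measure 114 mm over their backs; the gripper's body (76 mm by 85 mm) begins 54 mm behind the grasp point. The pads swing forward as they close: fully open they stand 13 mm farther back than shut.
Start: joints at [-1.24, 0.053, 1.613, -0, 1.476, -0.119], TCP at [0.272, -0.563, 0.405] pointing down, gripper open.
Joint ranges: [-3.01, 3.01], [-1.01, 2.22], [0.06, 2.58], [-1.02, 4.17], [0.09, 2.62], [-3.14, 3.14]. Speed limits (rad/s): [2.57, 2.57, 3.14, 3.14, 3.14, 3.14].

### API

Orientations are given as a rotation vector (axis times angle).
In Python, from station import get_obs, get_image, calibration, finish_job, tcp_to_grasp gives the robot as it stands. The module is installed in compiled form; this text tells all that it offers.
- The arm moves only by the tool arm_command, never from a script. Its argument "plan" is a list that holds one entry, the list of rows, each a list of 6 numbers: the shift along the tool's x, y, z in cm, then the turn, a rotation vector about the tool's x, y, z in rad. A call has 1 to 12 rows; each row is the pose to reach, as a shift and turn from the pose commanded when the call began, along the tool's axes at that moment; what a row does not reach only later rows make up. A row lasts 1/12 s, in which the tool goes at most 41.7 mm and 7.16 degrees, less where a joint would pass 70% of its speed; a pose out of reach is approached as far as the arm can. A call with a gripper value outside its range is refused whole. "gripper" is the closure, from -1 (fully open) to 1 (shut), set as the call begins (left out, the last holds). The fingers move at their own pace and stop on an object; "force" is the grip in N (left out, the last holds). Time passes only in rows, so rows that repeat a pose let the fingers close. It gives the time, the measured TCP pose, the force, the opening and the grip force at its end, in the units of the state.
- get_obs(): the state, without advancing time (a new reading comes with each control period).
- get_image(name): name is "scene" or "top" or "wrist"; returns (picture, depth): 420x560x3 uint8, blue, green, red; 420x560 float32, m along the optical axis (not along the pixel's ray), 0 where there is no reading.
- calibration(name): a dict with "fx", "fy", "cx", "cy" (pixels), "pose" (4x4, takes a point from camera to world coordinates). Camera axes: x right, y up, looking along -z (the intrinsics and any distortion apply to the point x, -y, -z); pixel columns grow to the right and rows downward; lengths in m; the calibration is good to about 2 mm. A picture is of the moment at which its call begins: read the wrist's pose just before it. calibration takes no time and is no camera call; for the wrist camera it gives the pose at the moment of the call.
- finish_job(): hands the job in; it is judged then, once.
The state is a dict: "t": time; "q": joint angles; "dq": joint speeds; "effort": joint torques, N m; "tool_pos": TCP position; "tool_rot": TCP orientation; "contact_force": force on the tool from outside, world axes, zero at the start; "wrist_torque": the same for the moment, N m; "opening": finger opening in m; "grip_force": force on a finger pad.
Only numpy, scipy, OpenCV 4.12 (cv2) and the standard library are available. Lean on these libraries where they do the work, as an engineer would, in place of code of your own. Each camera call takes 0.05 s, during which the arm holds its last target. There are 200 camera calls.

## Working session

There is one attempt and no reset: what is moved stays moved. The work goes in short steps, Python scripts to look and compute and a tool call to move; the robot and the scene stay as the last step left them, time stands still between calls to the robot, and variables do not carry over. Pictures are saved under pics/ and viewed, at most 10 in all, crops included, and the job is handed in when it is done.

Besides the shell and the picture viewer there is one more tool, called after ">>>" by a JSON object that holds its "op" and its "data", one argument or row to a line. arm_command: Moves the arm, as the interface text tells. Its arguments: {"type":"object","properties":{"plan":{"type":"array"},"gripper":{"type":"number"},"force":{"type":"number"}},"required":["plan"]}

```bash
mkdir -p pics
cat > h.py <<'E'
import numpy as np, cv2
from station import *
from scipy.spatial.transform import Rotation as R
def grab(n):
    c=calibration(n); im,d=get_image(n); return im,d,c
def cloud(d,c):
    v,u=np.mgrid[:d.shape[0],:d.shape[1]]
    p=np.stack([(u-c['cx'])/c['fx']*d,-(v-c['cy'])/c['fy']*d,-d,np.ones_like(d)],-1)
    return (p@np.array(c['pose']).T)[...,:3]
E
python3 - <<'E'
from h import *
print(get_obs()); print(tcp_to_grasp)
for n in ("scene","top"):
    im,d,c=grab(n); print(n,c); cv2.imwrite(f"pics/{n}0.png",im); np.savez(f"{n}0.npz",im=im,d=d)
a=cv2.imread("pics/scene0.png");
E
```

```text
{'t': 0.0, 'q': array([-1.23999273e+00,  5.33506601e-02,  1.61431976e+00, -3.20893093e-06,
        1.47598015e+00, -1.18976726e-01]), 'dq': array([-0.0014787 ,  0.00095867,  0.00023557, -0.00022418,  0.00059976,
       -0.00134633]), 'effort': array([-4.66621696e-04, -3.93677723e+01, -3.70177460e+01, -1.79334693e-04,
        7.02415840e-03,  3.62197525e-06]), 'tool_pos': array([ 0.27165326, -0.56257151,  0.4034511 ]), 'tool_rot': array([-3.06048833e+00, -7.00117136e-01,  3.46495141e-04]), 'contact_force': array([ 0.99814965,  0.77687693, -0.67794323]), 'wrist_torque': array([-0.00678154,  0.04416689,  0.00105477]), 'grip_force': 0.0, 'opening': 0.08495623810140626}
0.1547
scene {'fx': 403.49284409663034, 'fy': 403.49284409663034, 'cx': 282.06658448062444, 'cy': 202.18691575908423, 'pose': array([[ 0.0930772 , -0.63913707,  0.76343988,  1.19312133],
       [ 0.99538596,  0.07768455, -0.05631965, -0.09462183],
       [-0.02331151,  0.76515941,  0.64341872,  0.66048765],
       [ 0.        ,  0.        ,  0.        ,  1.        ]])}
top {'fx': 386.2833035563571, 'fy': 386.2833035563571, 'cx': 271.8769787957388, 'cy': 214.43868496579577, 'pose': array([[-0.01089206,  0.98324418, -0.18196771,  0.34511623],
       [-0.99948091, -0.00518745,  0.03179617, -0.0283227 ],
       [ 0.03031945,  0.18221958,  0.98279029,  1.02503756],
       [ 0.        ,  0.        ,  0.        ,  1.        ]])}
```

View pics/scene0.png

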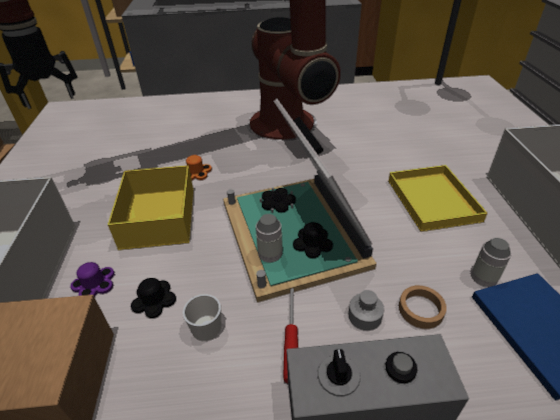

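View pics/top0.png

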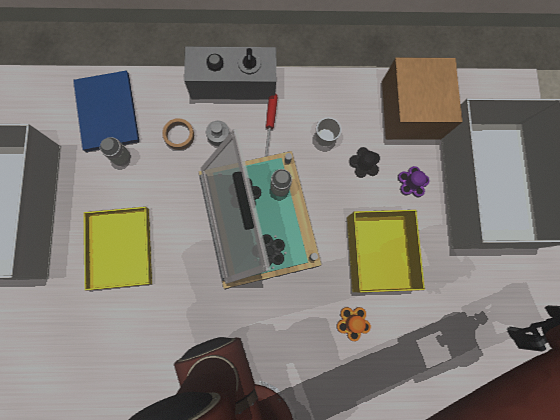

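Scene view: can in the fixture (269,238), capped black shell (313,238), flat blank (278,198), tote at (153,205), tray at (435,195). The cover's hinge is on the right (+y). Look-alikes are the black spare shell (152,295), purple (92,278), orange (195,168) and spare can (490,262).

```bash
cat > m.py <<'E'
from h import *
P={};IM={}
for n in ("scene","top"):
    z=np.load(f"{n}0.npz"); P[n]=cloud(z['d'],calibration(n)); IM[n]=z['im']
def comps(n,mask,mina=40):
    k,l,s,c=cv2.connectedComponentsWithStats(mask.astype(np.uint8))
    for i in range(1,k):
        if s[i,4]>=mina: yield i,l==i,s[i],c[i]
E
python3 - <<'E'
from m import *
for n in P:
    hsv=cv2.cvtColor(IM[n],cv2.COLOR_BGR2HSV); p=P[n]
    print(n,'table z',np.median(p[330:350,200:240,2]) if n=='scene' else np.median(p[300:330,100:160,2]))
    for name,lo,hi in (('yellow',(20,120,60),(35,255,255)),('teal',(75,60,40),(95,255,255))):
        for i,m,s,c in comps(n,cv2.inRange(hsv,lo,hi)>0,400):
            if n=='scene' and c[1]<140: continue
            q=p[m]; q=q[q[:,2]<.12]
            if len(q)<200: continue
            zt=np.percentile(q[:,2],98)
            t=q[q[:,2]>zt-.006]
            r=cv2.minAreaRect((q[:,:2]*1000).astype(np.float32)); 
            print(n,name,s,c.round(),'ztop',zt.round(3),'zmed',np.median(q[:,2]).round(3),'rect',np.round(r[0]),np.round(r[1]),round(r[2],1))
# probes
p=P['scene']
for nm,u,v in (('post1',231,193),('post2',261,273),('can top',268,218),('can body',268,245),('cap',315,229),('blank',278,198),('bar',350,225),('cover edge',330,180),('cover rim top',300,128),('baseL',225,208),('base near',262,290),('base right',368,262)):
    print(nm,p[v,u].round(3), p[v-3:v+4,u-3:u+4].reshape(-1,3).mean(0).round(3))
p=P['top']
for nm,u,v in (('post2',288,158),('post1',314,257),('can top',283,174),('cap',255,192),('blank',270,245),('bar',243,200),('plate',225,220)):
    print('T',nm,p[v,u].round(3))
E
```

```text
scene table z -0.0001131521173662331
scene yellow [ 389  165   98   66 4146] [436. 198.] ztop 0.03 zmed 0.005 rect [448. 341.] [207. 162.] 5.2
scene yellow [ 108  166   85   84 5893] [152. 208.] ztop 0.08 zmed 0.034 rect [ 372. -366.] [326. 204.] 1.5
scene teal [ 238  182  119  103 4698] [297. 235.] ztop 0.027 zmed 0.024 rect [526. -26.] [293. 189.] 12.8
top table z -0.0004235822713333226
top yellow [  84  207   68   83 4912] [117. 249.] ztop 0.03 zmed 0.004 rect [447. 340.] [200. 160.] 5.1
top yellow [ 347  210   78   82 5577] [385. 251.] ztop 0.081 zmed 0.006 rect [ 434. -362.] [207. 196.] 1.5
top teal [ 246  158   62  115 3005] [277. 214.] ztop 0.029 zmed 0.025 rect [534. -66.] [292. 116.] 11.1
post1 [ 0.423 -0.161  0.053] [ 0.42  -0.161  0.051]
post2 [ 0.68  -0.102  0.053] [ 0.68  -0.102  0.053]
can top [ 0.603 -0.08   0.126] [ 0.602 -0.08   0.125]
can body [ 0.632 -0.084  0.079] [ 0.631 -0.084  0.078]
cap [0.594 0.017 0.075] [0.592 0.017 0.074]
blank [ 0.438 -0.049  0.039] [ 0.452 -0.049  0.05 ]
bar [0.557 0.102 0.043] [0.562 0.1   0.048]
cover edge [0.667 0.025 0.257] [0.65  0.029 0.243]
cover rim top [ 0.498 -0.004  0.261] [ 0.502 -0.004  0.263]
baseL [ 0.415 -0.181  0.001] [ 0.424 -0.18   0.008]
base near [ 0.693 -0.103  0.017] [ 0.695 -0.103  0.02 ]
base right [0.647 0.122 0.019] [0.647 0.122 0.019]
T post2 [ 0.675 -0.104  0.057]
T post1 [ 0.415 -0.164  0.056]
T can top [ 0.612 -0.086  0.123]
T cap [ 0.588 -0.017  0.037]
T blank [ 0.449 -0.055  0.033]
T bar [0.516 0.005 0.263]
T plate [0.496 0.052 0.141]
```

Run:
```python
import cv2
a=cv2.imread('pics/scene0.png')[100:300,205:385]; b=cv2.imread('pics/top0.png')[120:300,185:335]
a=cv2.resize(a,None,fx=2.2,fy=2.2,interpolation=2); b=cv2.resize(b,(396,440),interpolation=2)
cv2.imwrite('pics/crop.png',cv2.hconcat([a[:440],b]))
```

```text
(no output)
```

View pics/crop.png

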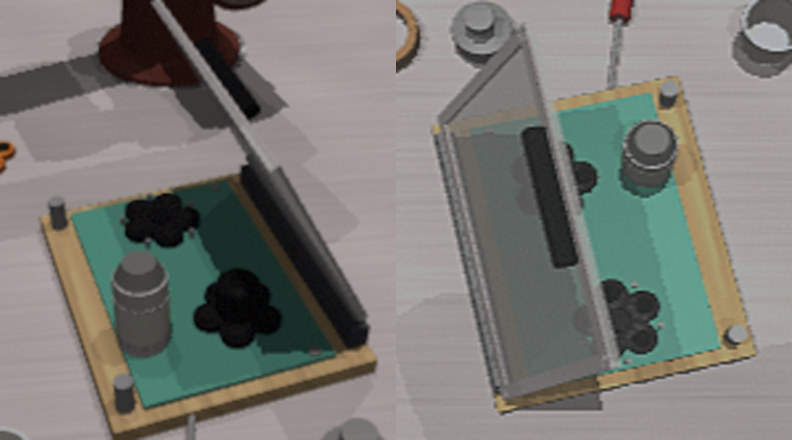

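Run:
```python
from m import *
from scipy.optimize import least_squares
def fit(pts,r,c0):
    return least_squares(lambda c:np.hypot(*(pts[:,:2]-c).T)-r,c0,loss='soft_l1',f_scale=.001)
def near(n,c,rad,z0,z1):
    q=P[n].reshape(-1,3); return q[(np.hypot(*(q[:,:2]-c).T)<rad)&(q[:,2]>z0)&(q[:,2]<z1)]
for nm,c,r,z0,z1 in (('can',(.608,-.083),.026,.04,.105),('shell',(.585,.015),.022,.042,.066),('post2',(.677,-.103),.009,.03,.05),('post1',(.418,-.162),.009,.03,.05)):
    for ns in (['scene'],['top'],['scene','top']):
        q=np.vstack([near(n,c,r+.012,z0,z1) for n in ns])
        if len(q)>8:
            s=fit(q,r,c); print(nm,ns,len(q),s.x.round(4),'rms',np.sqrt(np.mean(s.fun**2)).round(4))
    for n in P:
        q=near(n,c,r+.01,z1,.2)
        if len(q)>3: print('   above',n,len(q),q[:,2].max().round(3),(0.5*(q.min(0)+q.max(0))).round(4))
# tote rim, tray rim
for nm,c,h in (('tote',(.43,-.365),.08),('tray',(.447,.34),.03)):
    for n in P:
        q=near(n,c,.15,h-.004,h+.004); r=cv2.minAreaRect((q[:,:2]*1000).astype(np.float32)); print(nm,n,len(q),r)
# blank centre & cover bar
hs=cv2.cvtColor(IM['top'],cv2.COLOR_BGR2HSV)
m=(hs[...,2]<60)&(P['top'][...,2]>.2)&(P['top'][...,2]<.3); m[:, :200]=0; m[:,300:]=0
q=P['top'][m]; print('bar',len(q),np.median(q,0).round(3),q.min(0).round(3),q.max(0).round(3))
q=P['top'].reshape(-1,3); q=q[(abs(q[:,0]-.53)<.2)&(abs(q[:,1])<.2)&(q[:,2]>.1)]; print('zmax near cover',np.percentile(q[:,2],99.5))
```

```text
can ['scene'] 568 [ 0.6051 -0.0799] rms 0.0008
can ['top'] 126 [ 0.6049 -0.0813] rms 0.0004
can ['scene', 'top'] 694 [ 0.6051 -0.0801] rms 0.0008
   above scene 423 0.129 [ 0.6104 -0.0798  0.1168]
   above top 328 0.129 [ 0.604  -0.0815  0.1173]
shell ['scene'] 173 [0.5851 0.0147] rms 0.0009
shell ['scene', 'top'] 173 [0.5851 0.0147] rms 0.0009
   above scene 248 0.199 [0.5861 0.0192 0.1323]
   above top 47 0.2 [0.5772 0.0199 0.1343]
post2 ['scene'] 56 [ 0.6814 -0.1021] rms 0.0008
post2 ['top'] 19 [ 0.6813 -0.1034] rms 0.0005
post2 ['scene', 'top'] 75 [ 0.6814 -0.1024] rms 0.0008
   above scene 69 0.057 [ 0.6816 -0.102   0.0534]
   above top 38 0.058 [ 0.6811 -0.1038  0.0542]
post1 ['scene'] 50 [ 0.4186 -0.1621] rms 0.0012
post1 ['scene', 'top'] 57 [ 0.4187 -0.1623] rms 0.0012
   above scene 38 0.057 [ 0.4201 -0.162   0.0534]
   above top 44 0.059 [ 0.418  -0.1633  0.0544]
tote scene 487 ((431.59783935546875, -343.676025390625), (203.218017578125, 161.37803649902344), 1.3734426498413086)
tote top 522 ((430.20751953125, -344.83184814453125), (200.15809631347656, 161.83067321777344), 1.4322291612625122)
tray scene 457 ((447.8033447265625, 342.2810363769531), (202.81712341308594, 162.30123901367188), 5.228272914886475)
tray top 478 ((446.9050598144531, 340.6103210449219), (200.5038604736328, 161.35354614257812), 5.291860580444336)
bar 1855 [0.218 0.006 0.266] [ 0.099 -0.031  0.214] [0.576 0.089 0.3  ]
zmax near cover 1.0250375601934212
```

```bash
cat > go.py <<'E'
from h import *
psi=.2238; ex=np.array([np.cos(psi),np.sin(psi),0]); ey=np.array([-np.sin(psi),np.cos(psi),0]); Z=np.array([0,0,1.]); O=np.array([.5252,-.0233,0])
def fx(x,y,z): return O+x*ex+y*ey+z*Z
def go(g,tilt=0,yaw=0,L=.1547,o=None):
    "grasp point g (world), tool y along ex turned by yaw, tilt leans tool z towards +ey"
    o=o or get_obs(); p=o['tool_pos']; r0=R.from_rotvec(o['tool_rot'])
    r=R.from_rotvec([0,0,yaw])*R.from_matrix(np.c_[ey,ex,-Z])*R.from_rotvec([0,tilt,0])
    t=np.array(g)-r.apply([0,0,L])
    return np.r_[r0.inv().apply(t-p)*100,(r0.inv()*r).as_rotvec()].round(2).tolist()
def st():
    o=get_obs(); r=R.from_rotvec(o['tool_rot']); g=o['tool_pos']+r.apply([0,0,.1547])
    print('t',round(o['t'],2),'grasp',g.round(4),'fix',[round(float((g-O)@e),4) for e in (ex,ey,Z)],'z',r.apply([0,0,1]).round(3),'F',o['contact_force'].round(1),'open',round(o['opening'],4),'grip',round(o['grip_force'],1),'q',o['q'].round(2))
E
python3 - <<'E'
from go import *
st(); print(go([.605,-.0806,.25])); print(go([.605,-.0806,.088]))
E
```

```text
t 0.1 grasp [ 0.2716 -0.5623  0.2489] fix [-0.3669, -0.4693, 0.2489] z [-0.001  0.002 -1.   ] F [ 0.3 -0.4 -0.5] open 0.0855 grip 0.0 q [-1.24  0.05  1.61 -0.    1.48 -0.12]
[50.98, -28.91, -0.05, -0.0, -0.0, -1.34]
[50.97, -28.88, 16.15, -0.0, -0.0, -1.34]
```

>>> {"op": "arm_command", "data": {
  "plan": [
    [[50.98, -28.91, 0, 0, 0, -1.34], [50.98, -28.91, 0, 0, 0, -1.34], [50.98, -28.91, 0, 0, 0, -1.34], [50.98, -28.91, 0, 0, 0, -1.34], [50.98, -28.91, 0, 0, 0, -1.34], [50.98, -28.91, 0, 0, 0, -1.34], [50.98, -28.91, 0, 0, 0, -1.34], [50.98, -28.91, 0, 0, 0, -1.34], [50.98, -28.91, 0, 0, 0, -1.34], [50.98, -28.91, 0, 0, 0, -1.34], [50.98, -28.91, 0, 0, 0, -1.34], [50.98, -28.91, 0, 0, 0, -1.34]]
  ],
  "gripper": -1,
  "force": 40
}}

```text
t: 1.1
tool_pos: [0.5568, -0.1495, 0.4043]
tool_rot: [-1.961, -2.454, 0.0]
contact_force: [-0.1, -1.2, 0.3]
opening: 0.0854
grip_force: 0.0
```

```bash
python3 -c "
from go import *
st(); print(go([.605,-.0806,.25])); print(go([.605,-.0806,.088]))"
```

```text
t 1.1 grasp [ 0.5567 -0.1495  0.2496] fix [0.0027, -0.1301, 0.2496] z [-0.  0. -1.] F [-0.1 -1.2  0.3] open 0.0854 grip 0.0 q [-0.39 -0.06  1.73 -0.    1.48 -0.61]
[5.66, 6.22, -0.05, -0.0, -0.0, -0.0]
[5.66, 6.23, 16.15, -0.0, -0.0, -0.0]
```

>>> {"op": "arm_command", "data": {
  "plan": [
    [[5.66, 6.22, 0, 0, 0, 0], [5.66, 6.22, 0, 0, 0, 0], [5.66, 6.22, 0, 0, 0, 0], [5.66, 6.22, 2, 0, 0, 0], [5.66, 6.22, 4, 0, 0, 0], [5.66, 6.22, 4, 0, 0, 0]]
  ]
}}

```text
t: 1.6
tool_pos: [0.6033, -0.0822, 0.3593]
tool_rot: [-1.959, -2.445, 0.006]
contact_force: [-0.7, -0.5, -1.4]
opening: 0.085
grip_force: 0.0
```

Run:
```python
from go import *
st(); print(go([.605,-.0806,.088]))
im,d,c=grab('wrist'); cv2.imwrite('pics/w1.png',im)
p=cloud(d,c).reshape(-1,3); print((d>0).mean())
q=p[(np.hypot(p[:,0]-.605,p[:,1]+.08)<.045)&(p[:,2]>.04)&(p[:,2]<.15)]; print(len(q))
for z0 in (.05,.07,.09,.105,.12):
    s=q[abs(q[:,2]-z0)<.008]
    if len(s)>3: print(z0,len(s),s[:,:2].min(0).round(3),s[:,:2].max(0).round(3))
```

```text
t 1.6 grasp [ 0.602  -0.0819  0.2046] fix [0.0619, -0.0742, 0.2046] z [-0.009  0.002 -1.   ] F [-0.7 -0.5 -1.4] open 0.085 grip 0.0 q [-0.26  0.05  1.69 -0.    1.41 -0.48]
[0.08, 0.29, 11.65, -0.01, -0.0, -0.0]
0.9960799319727891
5382
0.05 160 [ 0.579 -0.078] [ 0.625 -0.054]
0.07 232 [ 0.579 -0.076] [ 0.625 -0.054]
0.09 351 [ 0.579 -0.079] [ 0.628 -0.054]
0.105 1171 [ 0.579 -0.105] [ 0.631 -0.054]
0.12 3510 [ 0.582 -0.102] [ 0.628 -0.057]
```

View pics/w1.png

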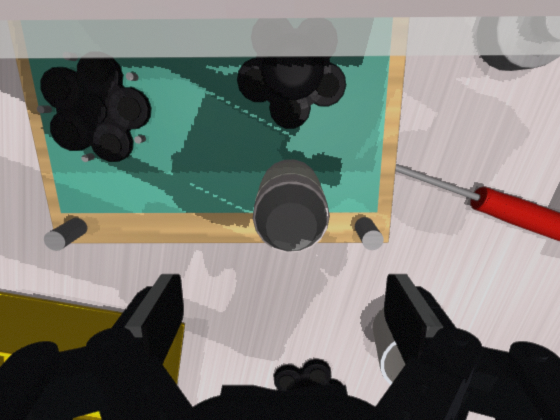

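Wrist view: can top at (290,215), midway between the open fingers, with the shell at (290,75) and blank at (95,105). The can centre (.605,-.080) agrees with the other views, so I'm descending.

>>> {"op": "arm_command", "data": {
  "plan": [
    [[0, 0, 3, 0, 0, 0], [0, 0.1, 6, 0, 0, 0], [0, 0.1, 8, 0, 0, 0], [0, 0.1, 10, 0, 0, 0], [0, 0.1, 11.5, 0, 0, 0], [0, 0.1, 11.5, 0, 0, 0], [0, 0.1, 11.5, 0, 0, 0]]
  ]
}}

```text
t: 2.23
tool_pos: [0.6055, -0.083, 0.25]
tool_rot: [-1.966, -2.45, 0.0]
contact_force: [0.0, -0.0, -0.9]
opening: 0.0852
grip_force: 0.0
```

```bash
python3 -c "
from go import *
st(); print(go([.605,-.080,.088]))"
```

```text
t 2.23 grasp [ 0.6054 -0.083   0.0953] fix [0.065, -0.076, 0.0953] z [-0.001  0.    -1.   ] F [ 0.  -0.  -0.9] open 0.0852 grip 0.0 q [-0.26  0.16  1.77 -0.    1.21 -0.48]
[0.31, 0.01, 0.73, -0.0, -0.0, -0.01]
```

>>> {"op": "arm_command", "data": {
  "plan": [
    [[0.3, 0, 0.7, 0, 0, 0], [0.3, 0, 0.8, 0, 0, 0], [0.3, 0, 0.8, 0, 0, 0], [0.3, 0, 0.8, 0, 0, 0]]
  ]
}}

```text
t: 2.57
tool_pos: [0.6052, -0.0797, 0.2426]
tool_rot: [1.964, 2.45, 0.001]
contact_force: [-0.6, -0.2, -0.2]
opening: 0.0857
grip_force: 0.0
```

>>> {"op": "arm_command", "data": {
  "plan": [
    [[0, 0, 0, 0, 0, 0], [0, 0, 0, 0, 0, 0], [0, 0, 0, 0, 0, 0], [0, 0, 0, 0, 0, 0], [0, 0, 0, 0, 0, 0], [0, 0, 0, 0, 0, 0], [0, 0, 0, 0, 0, 0], [0, 0, 0, 0, 0, 0], [0, 0, 0, 0, 0, 0]]
  ],
  "gripper": 1,
  "force": 40
}}

```text
t: 3.32
tool_pos: [0.6052, -0.0797, 0.2423]
tool_rot: [1.965, 2.45, 0.001]
contact_force: [1.2, 1.0, 4.3]
opening: 0.051
grip_force: 42.0
```

```bash
python3 -c "
from go import *
st()"
```

```text
t 3.32 grasp [ 0.6054 -0.0798  0.0876] fix [0.0656, -0.0728, 0.0876] z [ 0.001 -0.    -1.   ] F [1.2 1.  4.3] open 0.051 grip 42.0 q [-0.25  0.17  1.77  0.    1.2  -0.47]
```

>>> {"op": "arm_command", "data": {
  "plan": [
    [[0, 0, -1, 0, 0, 0], [-0.5, 0, -3, 0, 0, 0], [-1, 0, -6, 0, 0, 0], [-1.5, 0, -9, 0, 0, 0], [-2, 0, -12, 0, 0, 0], [-2, 0, -15, 0, 0, 0], [-2, 0, -18, 0, 0, 0], [-2, 0, -21, 0, 0, 0], [-2, 0, -24, 0, 0, 0], [-2, 0, -27, 0, 0, 0], [-2, 0, -30, 0, 0, 0], [-2, 0, -31, 0, 0, 0]]
  ]
}}

```text
t: 4.32
tool_pos: [0.6088, -0.0991, 0.5569]
tool_rot: [1.962, 2.446, 0.003]
contact_force: [1.0, 0.0, -1.2]
opening: 0.0514
grip_force: 42.4
```

```bash
python3 -c "
from go import *
st(); print(go([.447,.341,.40])); print(go([.447,.341,.075]))"
```

```text
t 4.32 grasp [ 0.6097 -0.0994  0.4022] fix [0.0655, -0.093, 0.4022] z [ 0.006 -0.002 -1.   ] F [ 1.   0.  -1.2] open 0.0514 grip 42.4 q [-0.28 -0.01  1.43 -0.    1.72 -0.5 ]
[46.48, -6.24, 0.04, 0.01, 0.0, -0.0]
[46.58, -6.41, 32.54, 0.01, 0.0, -0.0]
```

>>> {"op": "arm_command", "data": {
  "plan": [
    [[2, -0.3, 0, 0, 0, 0], [6, -0.8, 0, 0, 0, 0], [10, -1.3, 0, 0, 0, 0], [14, -1.9, 0, 0, 0, 0], [18, -2.4, 0, 0, 0, 0], [22, -3, 0, 0, 0, 0], [26, -3.5, 0, 0, 0, 0], [30, -4, 0, 0, 0, 0], [34, -4.6, 0, 0, 0, 0], [38, -5.1, 0, 0, 0, 0], [42, -5.7, 0, 0, 0, 0], [45, -6.1, 0, 0, 0, 0]]
  ]
}}

```text
t: 5.32
tool_pos: [0.4503, 0.3291, 0.5495]
tool_rot: [-1.962, -2.451, 0.004]
contact_force: [0.2, -1.0, -1.7]
opening: 0.0512
grip_force: 42.4
```

>>> {"op": "arm_command", "data": {
  "plan": [
    [[1.5, -0.2, 1, 0, 0, 0], [1.5, -0.2, 4, 0, 0, 0], [1.5, -0.2, 8, 0, 0, 0], [1.5, -0.2, 12, 0, 0, 0], [1.5, -0.2, 16, 0, 0, 0], [1.5, -0.2, 20, 0, 0, 0], [1.5, -0.2, 23, 0, 0, 0], [1.5, -0.2, 25, 0, 0, 0], [1.5, -0.2, 26, 0, 0, 0], [1.5, -0.2, 26, 0, 0, 0]]
  ]
}}

```text
t: 6.15
tool_pos: [0.4452, 0.34, 0.2871]
tool_rot: [-1.964, -2.448, 0.012]
contact_force: [0.2, -0.3, -2.8]
opening: 0.0513
grip_force: 42.4
```

Run:
```python
from go import *
st(); print(go([.447,.341,.070]))
im,d,c=grab('scene'); p=cloud(d,c); q=p[(abs(p[...,0]-.46)<.08)&(abs(p[...,1]-.341)<.04)&(p[...,2]>.04)&(p[...,2]<.2)]
print(len(q)); z=np.sort(q[:,2]); print(z[:5])
cv2.imwrite('pics/s2.png',cv2.resize(im[60:240,340:520],None,fx=3,fy=3))
```

```text
t 6.15 grasp [0.4441 0.3394 0.1324] fix [0.0014, 0.3717, 0.1324] z [-0.007 -0.004 -1.   ] F [ 0.2 -0.3 -2.8] open 0.0513 grip 42.4 q [ 0.52  0.    1.87 -0.    1.28  0.3 ]
[0.07, 0.25, 6.24, -0.01, 0.0, -0.0]
1568
[0.06898487 0.06960865 0.06973241 0.07049887 0.07051505]
```

View pics/s2.png

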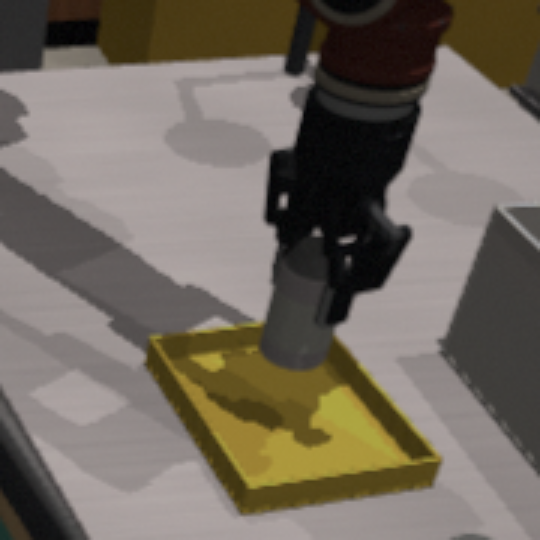

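Can held upright (300,300 in the crop), its bottom at about z = 0.069 above the tray. Lowering it 6.5 cm to the floor.

>>> {"op": "arm_command", "data": {
  "plan": [
    [[0, 0.2, 2, 0, 0, 0], [0, 0.2, 4, 0, 0, 0], [0, 0.2, 5.2, 0, 0, 0], [0, 0.2, 6, 0, 0, 0], [0, 0.2, 6.4, 0, 0, 0], [0, 0.2, 6.5, 0, 0, 0], [0, 0.2, 6.5, 0, 0, 0], [0, 0.2, 6.5, 0, 0, 0]]
  ]
}}

```text
t: 6.87
tool_pos: [0.4492, 0.3417, 0.228]
tool_rot: [1.965, 2.45, 0.003]
contact_force: [-0.5, 0.5, -2.3]
opening: 0.0514
grip_force: 42.5
```

```bash
python3 -c "
from go import *
st()"
```

```text
t 6.87 grasp [0.4495 0.3419 0.0733] fix [0.0072, 0.3729, 0.0733] z [ 0.002  0.001 -1.   ] F [-0.5  0.5 -2.3] open 0.0514 grip 42.5 q [ 0.52  0.09  1.89 -0.    1.16  0.3 ]
```

>>> {"op": "arm_command", "data": {
  "plan": [
    [[0, 0, 0.3, 0, 0, 0], [0, 0, 0.5, 0, 0, 0], [0, 0, 0.6, 0, 0, 0], [0, 0, 0.6, 0, 0, 0]]
  ]
}}

```text
t: 7.2
tool_pos: [0.4489, 0.3415, 0.2212]
tool_rot: [1.965, 2.451, 0.0]
contact_force: [-0.5, -0.9, 1.2]
opening: 0.0514
grip_force: 42.6
```

>>> {"op": "arm_command", "data": {
  "plan": [
    [[0, 0, 0, 0, 0, 0], [0, 0, 0, 0, 0, 0], [0, 0, 0, 0, 0, 0], [0, 0, 0, 0, 0, 0], [0, 0, 0, 0, 0, 0], [0, 0, 0, 0, 0, 0], [0, 0, 0, 0, 0, 0]]
  ],
  "gripper": -1
}}

```text
t: 7.78
tool_pos: [0.4487, 0.3414, 0.2207]
tool_rot: [1.965, 2.451, 0.0]
contact_force: [0.6, 0.7, -0.2]
opening: 0.0851
grip_force: 0.0
```

>>> {"op": "arm_command", "data": {
  "plan": [
    [[0, 0, -1.5, 0, 0, 0], [0, 0, -4, 0, 0, 0], [0, 0, -8, 0, 0, 0], [0, 0, -12, 0, 0, 0], [0, 0, -16, 0, 0, 0], [0, 0, -20, 0, 0, 0], [0, 0, -24, 0, 0, 0], [0, 0, -28, 0, 0, 0], [0, 0, -32, 0, 0, 0], [0, 0, -34, 0, 0, 0], [0, 0, -34, 0, 0, 0]]
  ]
}}

```text
t: 8.7
tool_pos: [0.4483, 0.3413, 0.5686]
tool_rot: [1.963, 2.447, 0.018]
contact_force: [0.4, -0.2, 0.6]
opening: 0.0853
grip_force: 0.0
```

Run:
```python
from go import *
st()
im,d,c=grab('top'); p=cloud(d,c); q=p[(abs(p[...,0]-.45)<.06)&(abs(p[...,1]-.341)<.06)&(p[...,2]>.08)&(p[...,2]<.13)]
print(len(q),q.mean(0),q[:,2].max())
print('via', go(fx(.02,-.20,.40)), 'pre', go(fx(.0668,.0238,.058)-.12*(np.sin(.6)*ey-np.cos(.6)*Z),.6))
```

```text
t 8.7 grasp [0.45   0.3422 0.4139] fix [0.0077, 0.3731, 0.4139] z [ 0.01   0.006 -1.   ] F [ 0.4 -0.2  0.6] open 0.0853 grip 0.0 q [ 0.52 -0.14  1.53 -0.    1.74  0.3 ]
368 [0.44726531 0.3346833  0.0967165 ] 0.10615241164953348
via [-57.25, 1.65, 0.91, 0.01, -0.0, -0.0] pre [-50.42, 6.12, 27.95, 0.01, 0.6, -0.0]
```

>>> {"op": "arm_command", "data": {
  "plan": [
    [[-4, 0.3, 0, 0, 0, 0], [-8, 0.6, 0, 0, 0, 0], [-12, 1, 0, 0, 0, 0], [-16, 1.5, 0, 0, 0, 0], [-20, 2, 0, 0, 0, 0], [-24, 2.5, 0, 0, 0, 0], [-28, 3, 0, 0, 0, 0], [-32, 3.5, 0, 0, 0, 0], [-36, 4, 0, 0, 0, 0], [-40, 4.5, 0, 0, 0, 0], [-44, 5, 0, 0, 0, 0], [-48, 5.5, 0, 0, 0, 0]]
  ]
}}

```text
t: 9.75
tool_pos: [0.607, -0.1173, 0.5579]
tool_rot: [-1.964, -2.448, 0.002]
contact_force: [0.4, 0.2, -0.1]
opening: 0.0855
grip_force: 0.0
```

Run:
```python
from go import *
st()
print('mid',go(fx(.0668,-.10,.28),.6),'pre', go(fx(.0668,.0238,.060)-.12*(np.sin(.6)*ey-np.cos(.6)*Z),.6))
```

```text
t 9.75 grasp [ 0.6064 -0.1171  0.4032] fix [0.0584, -0.1095, 0.4032] z [-0.004  0.001 -1.   ] F [ 0.4  0.2 -0.1] open 0.0855 grip 0.0 q [-0.31 -0.01  1.42  0.    1.73 -0.53]
mid [-7.78, 0.88, 15.01, -0.0, 0.6, -0.01] pre [-2.2, 0.89, 27.11, -0.0, 0.6, -0.01]
```

>>> {"op": "arm_command", "data": {
  "plan": [
    [[-2, 0.2, 3, 0, 0.1, 0], [-4, 0.4, 6, 0, 0.2, 0], [-6, 0.6, 9, 0, 0.3, 0], [-7, 0.8, 12, 0, 0.42, 0], [-7.8, 0.9, 15, 0, 0.54, 0], [-7.8, 0.9, 15, 0, 0.6, 0], [-7.8, 0.9, 15, 0, 0.6, 0], [-7.8, 0.9, 15, 0, 0.6, 0]]
  ]
}}

```text
t: 10.42
tool_pos: [0.6322, -0.1895, 0.4085]
tool_rot: [-1.644, -2.047, -0.506]
contact_force: [-0.6, 0.0, 0.2]
opening: 0.0854
grip_force: 0.0
```

Run:
```python
from go import *
st()
im,d,c=grab('wrist'); cv2.imwrite('pics/w2.png',im); p=cloud(d,c).reshape(-1,3)
from scipy.optimize import least_squares
q=p[(np.hypot(p[:,0]-.585,p[:,1]-.0147)<.034)&(p[:,2]>.042)&(p[:,2]<.066)]; print(len(q))
s=least_squares(lambda c:np.hypot(*(q[:,:2]-c).T)-.022,[.585,.0147],loss='soft_l1',f_scale=.001); print(s.x, np.sqrt(np.mean(s.fun**2)))
q=p[(np.hypot(p[:,0]-.585,p[:,1]-.0147)<.02)&(p[:,2]<.09)];print('top',q[:,2].max(),q[q[:,2]>.072].mean(0))
print('pre', go(fx(.0668,.0238,.060)-.12*(np.sin(.6)*ey-np.cos(.6)*Z),.6),'grasp', go(fx(.0668,.0238,.060),.6))
```

```text
t 10.42 grasp [ 0.6129 -0.1042  0.2809] fix [0.0675, -0.0984, 0.2809] z [-0.125  0.551 -0.825] F [-0.6  0.   0.2] open 0.0854 grip 0.0 q [-0.47  0.21  1.46  0.47  1.85 -0.65]
210
[0.58553517 0.0148451 ] 0.00021199084044592787
top 0.07812390339376712 [0.5857096  0.01340287 0.07499869]
pre [-2.49, -0.11, 13.28, 0.0, 0.0, -0.0] grasp [-2.48, -0.14, 25.28, 0.0, 0.0, -0.0]
```

View pics/w2.png

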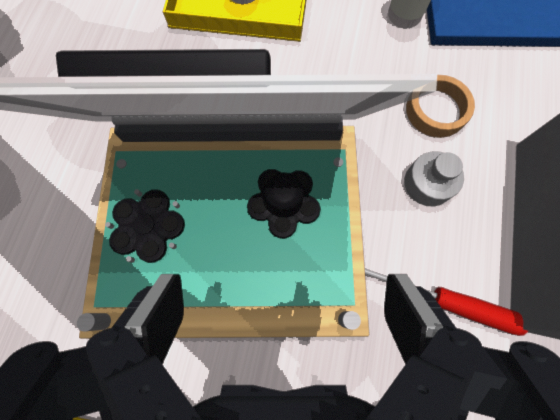

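Wrist view: shell cap at (285,195), blank at (147,225), cover edge along row 85 with clearance. The shell is confirmed at (.5855,.0148), so I'm going in along the tilted tool axis.

>>> {"op": "arm_command", "data": {
  "plan": [
    [[-1, 0, 3, 0, 0, 0], [-2, -0.1, 6, 0, 0, 0], [-2.5, -0.1, 10, 0, 0, 0], [-2.5, -0.1, 14, 0, 0, 0], [-2.5, -0.1, 17, 0, 0, 0], [-2.5, -0.1, 20, 0, 0, 0], [-2.5, -0.1, 22, 0, 0, 0], [-2.5, -0.1, 23, 0, 0, 0], [-2.5, -0.1, 23, 0, 0, 0], [-2.5, -0.1, 23, 0, 0, 0]]
  ]
}}

```text
t: 11.3
tool_pos: [0.6084, -0.0828, 0.2083]
tool_rot: [-1.644, -2.053, -0.509]
contact_force: [-0.9, 0.8, -0.4]
opening: 0.0853
grip_force: 0.0
```

Run:
```python
from go import *
st(); g=np.array([.5855,.0148,.060]); print(go(g,.6))
```

```text
t 11.3 grasp [0.5896 0.0022 0.0805] fix [0.0685, 0.0106, 0.0805] z [-0.121  0.55  -0.826] F [-0.9  0.8 -0.4] open 0.0853 grip 0.0 q [-0.34  0.3   1.72  0.5   1.48 -0.7 ]
[-0.09, -0.07, 2.43, 0.0, 0.0, -0.0]
```

>>> {"op": "arm_command", "data": {
  "plan": [
    [[-0.1, -0.1, 1, 0, 0, 0], [-0.1, -0.1, 1.8, 0, 0, 0], [-0.1, -0.1, 2.4, 0, 0, 0], [-0.1, -0.1, 2.4, 0, 0, 0], [-0.1, -0.1, 2.4, 0, 0, 0]]
  ]
}}

```text
t: 11.72
tool_pos: [0.6037, -0.0706, 0.1859]
tool_rot: [-1.643, -2.049, -0.508]
contact_force: [-0.0, 1.2, -0.0]
opening: 0.0856
grip_force: 0.0
```

>>> {"op": "arm_command", "data": {
  "plan": [
    [[0, 0, 0, 0, 0, 0], [0, 0, 0, 0, 0, 0], [0, 0, 0, 0, 0, 0], [0, 0, 0, 0, 0, 0], [0, 0, 0, 0, 0, 0], [0, 0, 0, 0, 0, 0], [0, 0, 0, 0, 0, 0], [0, 0, 0, 0, 0, 0], [0, 0, 0, 0, 0, 0]]
  ],
  "gripper": 1,
  "force": 30
}}

```text
t: 12.47
tool_pos: [0.6042, -0.071, 0.1869]
tool_rot: [-1.644, -2.051, -0.509]
contact_force: [-1.0, -1.9, 3.7]
opening: 0.043
grip_force: 30.9
```

Run:
```python
from go import *
st()
```

```text
t 12.47 grasp [0.5854 0.0142 0.0592] fix [0.067, 0.0232, 0.0592] z [-0.122  0.551 -0.826] F [-1.  -1.9  3.7] open 0.043 grip 30.9 q [-0.32  0.31  1.74  0.51  1.44 -0.7 ]
```

>>> {"op": "arm_command", "data": {
  "plan": [
    [[0, 0, -1, 0, 0, 0], [0, 0, -3, 0, 0, 0], [0, 0, -6, 0, 0, 0], [0, 0, -9, 0, 0, 0], [0, 0, -12, 0, 0, 0], [0, 0, -15, 0, 0, 0], [0, 0, -18, 0, 0, 0], [0, 0, -21, 0, 0, 0], [0, 0, -21, 0, 0, 0], [0, 0, -21, 0, 0, 0]]
  ]
}}

```text
t: 13.3
tool_pos: [0.6299, -0.1874, 0.3614]
tool_rot: [-1.646, -2.052, -0.51]
contact_force: [0.0, 0.2, -1.7]
opening: 0.043
grip_force: 30.7
```

Run:
```python
from go import *
st(); print(go([.431,-.344,.22]))
```

```text
t 13.3 grasp [ 0.6114 -0.1023  0.2335] fix [0.0665, -0.0962, 0.2335] z [-0.12   0.55  -0.827] F [ 0.   0.2 -1.7] open 0.043 grip 30.7 q [-0.47  0.24  1.51  0.46  1.78 -0.69]
[-8.31, -22.8, -7.33, 0.0, -0.6, -0.01]
```

>>> {"op": "arm_command", "data": {
  "plan": [
    [[-1, -2.5, -1, 0, -0.1, 0], [-2, -5.5, -2, 0, -0.2, 0], [-3.5, -8.5, -3, 0, -0.3, 0], [-4.5, -11.5, -4, 0, -0.4, 0], [-5.5, -14.5, -5, 0, -0.5, 0], [-6.5, -17.5, -6, 0, -0.6, 0], [-7.5, -20.5, -7, 0, -0.6, 0], [-8.3, -22.8, -7.3, 0, -0.6, 0], [-8.3, -22.8, -7.3, 0, -0.6, 0], [-8.3, -22.8, -7.3, 0, -0.6, 0]]
  ]
}}

```text
t: 14.13
tool_pos: [0.4299, -0.3425, 0.3705]
tool_rot: [-1.964, -2.446, -0.002]
contact_force: [-0.3, 0.8, -1.2]
opening: 0.043
grip_force: 30.9
```

Run:
```python
from go import *
st(); print(go([.431,-.344,.042]))
```

```text
t 14.13 grasp [ 0.4295 -0.342   0.2158] fix [-0.164, -0.2895, 0.2158] z [-0.003  0.004 -1.   ] F [-0.3  0.8 -1.2] open 0.043 grip 30.9 q [-0.81 -0.1   1.82  0.    1.43 -1.03]
[-0.24, 0.1, 17.38, -0.0, -0.0, -0.01]
```

>>> {"op": "arm_command", "data": {
  "plan": [
    [[0, 0, 3, 0, 0, 0], [0, 0, 6.5, 0, 0, 0], [0, 0, 10, 0, 0, 0], [0, 0, 12.5, 0, 0, 0], [0, 0, 14, 0, 0, 0], [0, 0, 15, 0, 0, 0], [0, 0, 15, 0, 0, 0], [0, 0, 15, 0, 0, 0]]
  ]
}}

```text
t: 14.8
tool_pos: [0.4315, -0.3424, 0.2226]
tool_rot: [-1.963, -2.451, -0.001]
contact_force: [-0.0, 0.2, -0.8]
opening: 0.0433
grip_force: 31.0
```

>>> {"op": "arm_command", "data": {
  "plan": [
    [[0, 0, 0, 0, 0, 0], [0, 0, 0, 0, 0, 0], [0, 0, 0, 0, 0, 0], [0, 0, 0, 0, 0, 0], [0, 0, 0, 0, 0, 0], [0, 0, 0, 0, 0, 0], [0, 0, 0, 0, 0, 0], [0, 0, 0, 0, 0, 0]]
  ],
  "gripper": -1
}}

```text
t: 15.47
tool_pos: [0.4309, -0.3431, 0.2231]
tool_rot: [1.966, 2.451, 0.0]
contact_force: [-0.1, 0.2, -0.2]
opening: 0.0855
grip_force: 0.0
```

>>> {"op": "arm_command", "data": {
  "plan": [
    [[0, 0, -3, 0, 0, 0], [0, 0, -6, 0, 0, 0], [0, 0, -10, 0, 0, 0], [0, 0, -14, 0, 0, 0], [0, 0, -18, 0, 0, 0], [0, 0, -22, 0, 0, 0], [0, 0, -26, 0, 0, 0], [0, 0, -30, 0, 0, 0], [0, 0, -33, 0, 0, 0], [0, 0, -33, 0, 0, 0]]
  ],
  "gripper": -1
}}

```text
t: 16.3
tool_pos: [0.4307, -0.3428, 0.5625]
tool_rot: [1.957, 2.44, -0.003]
contact_force: [0.1, 0.6, 0.8]
opening: 0.0853
grip_force: 0.0
```

Run:
```python
from go import *
st()
im,d,c=grab('wrist'); p=cloud(d,c); cv2.imwrite('pics/w3.png',im)
a,d2,c2=grab('top'); cv2.imwrite('pics/t3.png',a); p2=cloud(d2,c2)
for P,I in ((p,im),(p2,a)):
    m=(I.max(-1)<60)&(abs(P[...,0]-.431)<.09)&(abs(P[...,1]+.344)<.07)&(P[...,2]<.08); print(m.sum(),P[m].mean(0) if m.any() else '',P[m][:,2].max() if m.any() else '')
q=p2[150:200,190:290].reshape(-1,3); q=p2.reshape(-1,3)
s=np.array([(q-O)@e for e in (ex,ey,Z)]).T
s=s[(abs(s[:,0])<.148)&(s[:,1]>-.03)&(s[:,1]<.1)&(s[:,2]>.12)&(s[:,2]<.29)]
print(len(s),'cover pts; slope angle', np.arctan2(s[:,2]-.058,.118-s[:,1]).mean(), 'top z',s[:,2].max())
th=np.arctan2(s[:,2]-.058,.118-s[:,1]); print(np.percentile(th,[5,25,50,75,95]))
```

```text
t 16.3 grasp [ 0.4322 -0.3444  0.4078] fix [-0.1619, -0.2925, 0.4078] z [ 0.01 -0.01 -1.  ] F [0.1 0.6 0.8] open 0.0853 grip 0.0 q [-0.81 -0.17  1.57  0.    1.73 -1.03]
2093 [ 0.43720826 -0.35879734  0.02931633] 0.056687697039160934
654 [ 0.43603804 -0.35977287  0.02887795] 0.0576683727501881
4798 cover pts; slope angle 1.1240200026640672 top z 0.2695814297881165
[1.10022223 1.11229837 1.11875697 1.12663688 1.18199112]
```

Shell rests flat in the tote (cap top at z about .055, centre about (.437,-.359)) and the can stands in the tray. Next comes the cover, with closed fingers brought round behind its bar.

Run:
```python
from go import *
print('via',go(fx(0,.09,.36),-.75,L=.173))
```

```text
via [49.98, 16.04, 6.72, 0.0, -0.75, -0.01]
```

>>> {"op": "arm_command", "data": {
  "plan": [
    [[3.8, 1.2, 0, 0, 0, 0], [7.6, 2.4, 0, 0, 0, 0], [11.4, 3.6, 0, 0, -0.1, 0], [15.2, 4.8, 0, 0, -0.2, 0], [19, 6, 0, 0, -0.3, 0], [22.8, 7.2, 0, 0, -0.4, 0], [26.6, 8.4, 1, 0, -0.5, 0], [30.4, 9.6, 2, 0, -0.6, 0], [34.2, 10.8, 3, 0, -0.7, 0], [38, 12, 4, 0, -0.75, 0], [41.8, 13.2, 5, 0, -0.75, 0], [45.6, 14.6, 6, 0, -0.75, 0]]
  ],
  "gripper": 1
}}

```text
t: 17.4
tool_pos: [0.4734, 0.136, 0.4896]
tool_rot: [1.554, 1.944, -0.617]
contact_force: [1.7, -0.6, -0.1]
opening: 0.0001
grip_force: 0.0
```

Run:
```python
from go import *
st(); print('via',go(fx(0,.09,.36),-.75,L=.173))
```

```text
t 17.4 grasp [0.496  0.0329 0.3765] fix [-0.016, 0.0613, 0.3765] z [ 0.146 -0.666 -0.731] F [ 1.7 -0.6 -0.1] open 0.0001 grip 0.0 q [ 0.28 -0.27  1.82 -0.75  1.63  0.02]
via [3.22, 1.5, -2.59, -0.01, 0.0, 0.0]
```

>>> {"op": "arm_command", "data": {
  "plan": [
    [[2, 1, -1.5, 0, 0, 0], [3.2, 1.5, -2.6, 0, 0, 0], [3.2, 1.5, -2.6, 0, 0, 0], [3.2, 1.5, -2.6, 0, 0, 0]]
  ]
}}

```text
t: 17.73
tool_pos: [0.48, 0.1777, 0.4877]
tool_rot: [1.553, 1.944, -0.617]
contact_force: [-0.7, -0.9, -0.3]
opening: -0.0
grip_force: 0.0
```

```bash
cat >> go.py <<'E'
def bar(th,off=0,back=0):
    return fx(0,.118-(.216-back)*np.cos(th)+(.022+off)*np.sin(th),.058+(.216-back)*np.sin(th)+(.022+off)*np.cos(th))
E
python3 - <<'E'
from go import *
st(); o=get_obs(); print('pre',go(bar(1.07,.02),-.75,L=.173,o=o))
for th in np.arange(1.05,-.01,-.15): print(round(th,2),go(bar(th),-.7*th,L=.173,o=o))
im,d,c=grab('scene'); cv2.imwrite('pics/s4.png',im)
E
```

```text
t 17.73 grasp [0.5026 0.0746 0.3746] fix [-0.0003, 0.1005, 0.3746] z [ 0.146 -0.666 -0.731] F [-0.7 -0.9 -0.3] open -0.0 grip 0.0 q [ 0.35 -0.21  1.77 -0.75  1.67  0.08]
pre [3.68, 0.0, 9.35, -0.01, 0.0, 0.0]
1.05 [2.62, 0.01, 11.65, -0.01, 0.02, 0.0]
0.9 [-0.24, 0.03, 14.86, -0.01, 0.12, 0.0]
0.75 [-2.59, 0.04, 18.38, -0.01, 0.23, 0.0]
0.6 [-4.42, 0.06, 22.13, -0.01, 0.33, 0.0]
0.45 [-5.7, 0.08, 26.03, -0.01, 0.44, -0.0]
0.3 [-6.43, 0.1, 30.02, -0.01, 0.54, -0.0]
0.15 [-6.59, 0.12, 34.0, -0.01, 0.65, -0.0]
-0.0 [-6.22, 0.15, 37.9, -0.01, 0.75, -0.0]
```

View pics/s4.png

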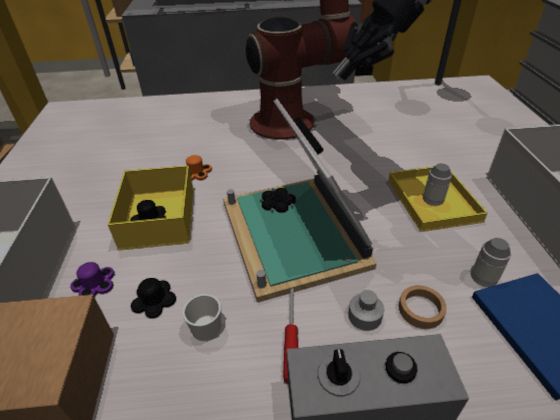

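Scene: can upright in the tray (438,185), shell in the tote (147,212), blank still in its nest (278,198), fingers at (345,70) behind the bar (308,135). Closing along the arc.

>>> {"op": "arm_command", "data": {
  "plan": [
    [[2, 0, 3, 0, 0, 0], [3.7, 0, 6, 0, 0, 0], [3.7, 0, 9, 0, 0, 0], [3.2, 0, 10.5, 0, 0, 0], [2.6, 0, 11.6, 0, 0.02, 0], [1.2, 0, 13.2, 0, 0.07, 0], [-0.2, 0, 14.9, 0, 0.12, 0], [-1.5, 0, 16.6, 0, 0.17, 0], [-2.6, 0, 18.4, 0, 0.23, 0], [-3.6, 0.1, 20.2, 0, 0.28, 0], [-4.4, 0.1, 22.1, 0, 0.33, 0], [-4.4, 0.1, 22.1, 0, 0.33, 0]]
  ]
}}

```text
t: 18.78
tool_pos: [0.5202, -0.0051, 0.3571]
tool_rot: [1.753, 2.174, -0.375]
contact_force: [0.1, -0.1, -0.1]
opening: 0.0002
grip_force: 0.0
```

Run:
```python
from go import *
st(); o=get_obs()
for th in np.arange(.6,-.01,-.1): print(round(th,2),go(bar(th),-.7*th,L=.173,o=o))
im,d,c=grab('scene'); cv2.imwrite('pics/s5.png',cv2.resize(im[90:310,190:410],None,fx=2.5,fy=2.5))
```

```text
t 18.78 grasp [ 0.5332 -0.0666  0.2158] fix [-0.0019, -0.044, 0.2158] z [ 0.084 -0.398 -0.913] F [ 0.1 -0.1 -0.1] open 0.0002 grip 0.0 q [-0.07 -0.18  1.93 -0.42  1.29 -0.19]
0.6 [0.39, 0.08, -0.06, -0.01, -0.0, -0.01]
0.5 [-1.32, 0.11, 2.09, -0.01, 0.07, -0.01]
0.4 [-2.81, 0.14, 4.37, -0.01, 0.14, -0.01]
0.3 [-4.08, 0.17, 6.75, -0.01, 0.21, -0.01]
0.2 [-5.1, 0.19, 9.2, -0.01, 0.28, -0.01]
0.1 [-5.89, 0.21, 11.72, -0.0, 0.35, -0.01]
0.0 [-6.44, 0.24, 14.26, -0.0, 0.42, -0.01]
```

View pics/s5.png

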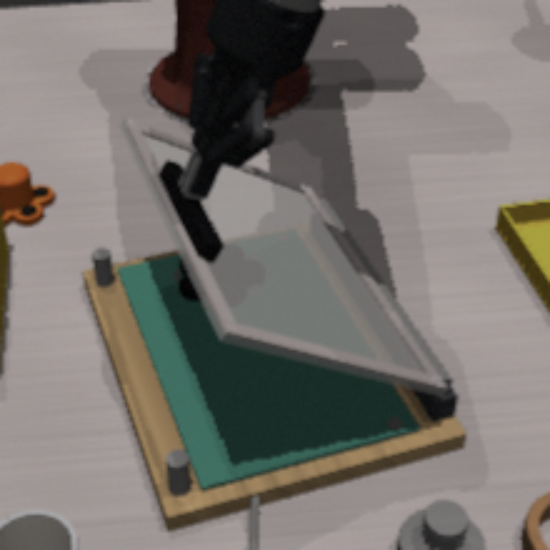

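The cover is following the fingers on the bar (at about (190,200) in the crop), now near 0.6 rad. Continuing.

>>> {"op": "arm_command", "data": {
  "plan": [
    [[-0.5, 0.1, 1, 0, 0.04, 0], [-1.3, 0.1, 2.1, 0, 0.07, 0], [-2.1, 0.1, 3.2, 0, 0.1, 0], [-2.8, 0.1, 4.4, 0, 0.14, 0], [-3.5, 0.15, 5.6, 0, 0.18, 0], [-4.1, 0.15, 6.8, 0, 0.21, 0], [-4.6, 0.2, 8, 0, 0.25, 0], [-5.1, 0.2, 9.2, 0, 0.28, 0], [-5.5, 0.2, 10.4, 0, 0.32, 0], [-5.9, 0.2, 11.7, 0, 0.35, 0], [-6, 0.2, 12.3, 0, 0.37, 0], [-6, 0.2, 12.3, 0, 0.37, 0]]
  ]
}}

```text
t: 19.83
tool_pos: [0.545, -0.1034, 0.2696]
tool_rot: [1.943, 2.421, -0.051]
contact_force: [-0.4, 0.1, -0.2]
opening: 0.0002
grip_force: 0.0
```

Run:
```python
from go import *
st(); o=get_obs()
for th in (.05,0): print(round(th,2),go(bar(th),0,L=.173,o=o))
```

```text
t 19.83 grasp [ 0.5462 -0.1109  0.115 ] fix [0.0011, -0.0901, 0.115] z [ 0.008 -0.048 -0.999] F [-0.4  0.1 -0.2] open 0.0002 grip 0.0 q [-0.31  0.01  1.9  -0.05  1.22 -0.52]
0.05 [-1.38, -0.14, 0.65, -0.0, 0.05, -0.01]
0 [-1.46, -0.13, 1.73, -0.0, 0.05, -0.01]
```

>>> {"op": "arm_command", "data": {
  "plan": [
    [[-0.7, -0.1, 0.4, 0, 0.03, 0], [-1.3, -0.1, 0.8, 0, 0.05, 0], [-1.4, -0.1, 1.2, 0, 0.05, 0], [-1.4, -0.1, 1.5, 0, 0.05, 0], [-1.4, -0.1, 1.7, 0, 0.05, 0], [-1.4, -0.1, 1.7, 0, 0.05, 0], [-1.4, -0.1, 1.7, 0, 0.05, 0]]
  ]
}}

```text
t: 20.42
tool_pos: [0.5477, -0.1175, 0.2543]
tool_rot: [-1.965, -2.451, 0.0]
contact_force: [0.5, -0.1, 1.2]
opening: -0.0001
grip_force: 0.0
```

Run:
```python
from go import *
st()
```

```text
t 20.42 grasp [ 0.5476 -0.1175  0.0996] fix [0.0009, -0.0968, 0.0996] z [-0.001  0.    -1.   ] F [ 0.5 -0.1  1.2] open -0.0001 grip 0.0 q [-0.34  0.04  1.89 -0.    1.21 -0.56]
```

Now pressing in 1 mm steps.

>>> {"op": "arm_command", "data": {
  "plan": [
    [[0, 0, 0.1, 0, 0, 0], [0, 0, 0.2, 0, 0, 0], [0, 0, 0.2, 0, 0, 0]]
  ]
}}

```text
t: 20.67
tool_pos: [0.548, -0.1177, 0.2534]
tool_rot: [-1.965, -2.451, -0.0]
contact_force: [-2.2, 1.6, 4.8]
opening: 0.0
grip_force: 2.4
```

>>> {"op": "arm_command", "data": {
  "plan": [
    [[0, 0, 0.1, 0, 0, 0], [0, 0, 0.2, 0, 0, 0], [0, 0, 0.2, 0, 0, 0]]
  ]
}}

```text
t: 20.92
tool_pos: [0.5482, -0.1177, 0.2533]
tool_rot: [-1.964, -2.451, 0.0]
contact_force: [-7.6, 2.8, 15.7]
opening: -0.0
grip_force: 7.4
```

>>> {"op": "arm_command", "data": {
  "plan": [
    [[0, 0, 0.1, 0, 0, 0], [0, 0, 0.1, 0, 0, 0], [0, 0, 0.1, 0, 0, 0], [0, 0, 0.1, 0, 0, 0], [0, 0, 0.1, 0, 0, 0], [0, 0, 0.1, 0, 0, 0]]
  ]
}}

```text
t: 21.42
tool_pos: [0.5483, -0.1178, 0.2533]
tool_rot: [-1.964, -2.451, 0.001]
contact_force: [-9.9, 3.1, 19.7]
opening: -0.0
grip_force: 9.7
```

Run:
```python
from go import *
st()
```

```text
t 21.42 grasp [ 0.5482 -0.1177  0.0986] fix [0.0014, -0.0972, 0.0986] z [-0.001  0.    -1.   ] F [-9.9  3.1 19.7] open -0.0 grip 9.7 q [-0.34  0.04  1.89 -0.    1.21 -0.56]
```

Tip height .080 equals the bar's shut height (58+22 mm), held at about 20 N. Backing off and checking.

>>> {"op": "arm_command", "data": {
  "plan": [
    [[0, 0, -1, 0, 0, 0], [0, 0, -3, 0, 0, 0], [0, 0, -6, 0, 0, 0], [0, 0, -10, 0, 0, 0], [0, 0, -14, 0, 0, 0], [-4, -2, -17, 0, 0, 0], [-8, -4, -20, 0, 0, 0], [-12, -8, -20, 0, 0, 0], [-15, -10, -20, 0, 0, 0], [-15, -10, -20, 0, 0, 0], [-15, -10, -20, 0, 0, 0]]
  ]
}}

```text
t: 22.33
tool_pos: [0.4809, -0.2899, 0.4506]
tool_rot: [1.971, 2.443, -0.003]
contact_force: [0.5, 0.4, 0.0]
opening: -0.0003
grip_force: 0.0
```

Run:
```python
from go import *
st()
im,d,c=grab('scene'); cv2.imwrite('pics/s6.png',im)
p=cloud(d,c).reshape(-1,3); s=np.array([(p-O)@e for e in (ex,ey,Z)]).T
for y in (.08,-.05,-.098):
    k=s[(abs(s[:,0])<(.055 if y<-.09 else .145))&(abs(s[:,1]-y)<.006)&(s[:,2]>.05)&(s[:,2]<.12)]; print(y,len(k),np.median(k[:,2]).round(4) if len(k) else '')
```

```text
t 22.33 grasp [ 0.481  -0.2904  0.2959] fix [-0.1024, -0.2506, 0.2959] z [ 0.001 -0.003 -1.   ] F [0.5 0.4 0. ] open -0.0003 grip 0.0 q [-0.67 -0.12  1.71 -0.    1.55 -0.89]
0.08 445 0.0606
-0.05 491 0.0606
-0.098 191 0.0796
```

View pics/s6.png

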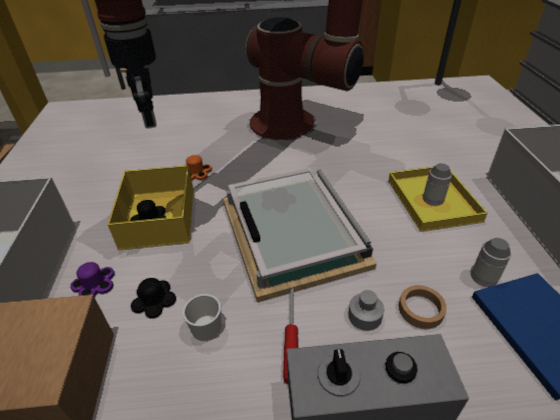

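The cover lies level (plate at z = .0606 at both edges, bar top at .0796). The can is upright in the tray (438,185), the shell is in the tote (147,212), the bystanders are undisturbed and the arm is clear.

```bash
python3 -c "
from station import *
print(finish_job())"
```

```text
the job is handed in; nothing more can be done
None
```

The job is handed in at about 22 s of the 72 s: the can stands upright in the tray, the shell lies in the tote, and the cover is shut level after a press of about 20 N; the last picture showed the things on the table undisturbed.

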